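# Load the under-sink supply caddy and latch its sprung tray

## Robot

A 7-joint arm with a two-finger parallel gripper is mounted at the origin on the work surface. World frame = base frame: x ahead of the robot, y to its left, z up, the work surface at z = 0. Lengths are in mm, angles in degrees, forces in N, time in s.
With the tool pointing down it reaches from about 400 to 850 mm from the base axis. Payload 4.4 kg.
Tool frame: the origin (TCP) lies midway between the tips of the shut fingers; the grasp point (between the pads) lies 19 mm behind it (arm.grip_point_offset is the distance from the TCP to the grasp point, in mm); z points along the fingers, y is the line along which they close (so a half turn about z gives the same grasp; the last joint's range is limited). The gripper opens to 94 mm and grips with 3 to 60 N. Pads are 16 mm wide; open, the fingers measure 119 mm over their backs; the gripper's body (75 mm by 177 mm) begins 78 mm behind the grasp point.
Start: joints at [60.573, 36.005, 2.206, 86.941, -1.547, 57.084, -1.146], TCP at [281.468, -585.913, 205.478] pointing down, gripper open.
Joint ranges: [-175.42, 175.42], [-21.48, 121.26], [-71.46, 75.88], [10.55, 141.38], [-63.04, 243.04], [13.31, 113.54], [-168.57, 168.57]. Speed limits (degrees/s): [147.25, 147.25, 180, 180, 180, 180, 180].

## Interface

Orientations are given as a 3x3 rotation matrix whose columns are the frame's x, y, z axes.
In Python, from cell import arm gives the robot as it stands. The module is installed in compiled form; this text tells all that it offers.
- The arm moves only by the tool servo_tool, never from a script. Its argument "rows" is a list of rows, each an object of numbers: "ax", "ay", "az": the turn, a rotation vector about the tool's x, y, z in rad; "dx", "dy", "dz": the shift along the tool's x, y, z in m; "fingers": the closure, from 0 (fully open) to 1 (shut). A call has 1 to 5 rows; each row is the pose to reach, as a shift and turn from the pose commanded when the call began, along the tool's axes at that moment; what a row does not reach only later rows make up. A row lasts 1/12 s, in which the tool goes at most 41.7 mm and 7.16 degrees, less where a joint would pass 70% of its speed; a pose out of reach is approached as far as the arm can. A call with a gripper value outside its range is refused whole. The fingers move at their own pace and stop on an object; "force" is the grip in N (left out, the last holds). Time passes only in rows, so rows that repeat a pose let the fingers close. It gives the time, the measured TCP pose, the force, the opening and the grip force at its end, in the units of the state.
- arm.get_obs(): the state, without advancing time (a new reading comes with each control period).
- arm.grab_frame(name): name is "scene" or "top" or "wrist"; returns the picture (400x640x3 uint8, blue, green, red); there is no depth.
- arm.get_calibration(name): a dict with "intrinsics" (3x3 intrinsics, pixels), "T" (4x4, takes a point from camera to world coordinates). Camera axes: x right, y up, looking along -z (the intrinsics and any distortion apply to the point x, -y, -z); pixel columns grow to the right and rows downward; lengths in mm; the calibration is good to about 2 mm. The wrist camera is an equidistant fisheye: a pixel r from the principal point sees the ray r / f radians off the axis. A picture is of the moment at which its call begins: read the wrist's pose just before it. get_calibration takes no time and is no camera call; for the wrist camera it gives the pose at the moment of the call.
- arm.hand_in(): hands the job in; it is judged then, once.
The state is a dict: "clock": time; "q": joint angles; "qd": joint speeds; "joint_torque": joint torques, N m; "eef_pos": TCP position; "tcp_rot": TCP orientation; "force": force on the tool from outside, world axes, zero at the start; "ft_torque": the same for the moment, N m; "grip_width": opening from 0.0 (shut) to 1.0 (fully open); "finger_force": force on a finger pad.
Only numpy, scipy, OpenCV 4.12 (cv2) and the standard library are available. Lean on these libraries where they do the work, as an engineer would, in place of code of your own. Each camera call takes 0.05 s, during which the arm holds its last target. There are 200 camera calls.

## Task

Stand the bottle and the carton, both upright, on the sprung tray of the supply caddy so that their weight sinks it fully; set them down gently, do not drop them. Then push the caddy's hold-down rod in from its outer position to its middle click, so that the tray is kept down, and leave the bottle, carton and rod like that with everything else on the counter left where it is.

Things in the scene. Friction and masses are not known exactly. Their poses are not given: they have to be found in the camera images.
- caddy: Grey open-topped box fixed to the counter: outer 190 (x) x 260 (y) x 100 mm high, walls 10 mm, holding the sprung tray; origin at the centre of its underside, same axes as tray_top. The rod lies level on its +x rim, parallel to y, its knob beyond the +y end. A 27 mm channel between the tray's +x edge and the wall is for the rod's tongue and the tray's lug; keep items on the tray.
- tray_top (a point): Centre of the upper face of the flat aluminium tray, 140 (x) x 234 mm (y): z up, x to the rod's side, y to the end with the knob. It lies 12 mm to -x of the caddy's centre. Empty, the face is 85 mm above the counter (15 mm under the caddy's rim); with both items 35 mm. The items fit side by side, each about 55 mm from the centre along y, the carton's 90 mm side along y.
- lift (a joint): How far the tray has sunk, in m: 0 = up (empty), 0.050 = fully down. Sprung and damped: starts to sink at about 2.5 N, then 110 N/m, reaches its stop at 8 N; damping 35 N s/m, so it follows a load in about half a second. One item alone sinks it 20 to 40 mm, both sink it fully.
- rod_knob (a point): Centre of the black knob on the steel rod (12 mm thick): an upright disc 34 mm in diameter, 20 mm thick along the rod, 118 mm above the counter, 102 mm to +x of the tray's centre line and 80 mm beyond the caddy's +y end when out (60 mm at the middle click). Same axes as tray_top. It can be gripped from above across its 34 mm diameter (fingers either side of the rod), or pushed on its outer face.
- rod (a joint): Travel of the rod in m, growing as it is pushed in (to the tray's -y). Clicks at 0 (out, its start), 0.020 (middle), 0.040 (in); about 7 N takes it over each click; let go near a click it settles there. Only at the middle does its tongue stand over the tray's lug and keep the tray down; until the tray is nearly fully sunk the lug blocks the rod after 8 mm.
- bottle_mid (a point): Centre, half-way up, of the plain white plastic bottle with a wide grey cap: 150 mm tall, round; body 62 mm in diameter up to 116 mm, cap 48 mm in diameter from 126 mm up. z points up. About 0.6 kg. Starts standing on the counter. Hold it in the upper part of its body (about 100 mm up), so that the fingers stay above the caddy's rim.
- carton_mid (a point): Centre, half-way up, of the brown cardboard carton: 58 (x) x 90 (y) x 150 mm (z, up), rigid, about 0.6 kg. Starts standing on the counter. Hold it across its 58 mm side near its top (about 110 mm up).
- tin: Bystander: steel tin, round, 92 mm in diameter, 105 mm tall, standing; origin at the centre of its underside. The bottle, carton and tin stand about 0.13 m or more apart, centre to centre, in a group on the +y side of the counter.
- mug: Bystander: white mug, 80 mm in diameter, 90 mm tall; origin at the centre of its underside.
- soap_dish: Bystander: dish with a wooden brush block, 90 x 130 x 40 mm; origin at the centre of its underside.
- trap: Bystander: short grey drain pipe piece lying on the counter, 60 mm thick, 92 mm long; origin at the centre of its underside.

How it is judged:
By the outcome, as a careful person would: the job done as asked, in the order asked, and still so for the second after the job is handed in, with the robot touching nothing.
It also fails if it takes over 70 s, if anything falls off the work surface, if the arm or the gripper's body presses on something with over 40 N, if the wrist force passes 120 N, or if a joint passes its speed limit or range.

## Working session

There is one attempt and no reset: what is moved stays moved. The work goes in short steps, Python scripts to look and compute and a tool call to move; the robot and the scene stay as the last step left them, time stands still between calls to the robot, and variables do not carry over. Pictures are saved under pics/ and viewed, at most 10 in all, crops included, and the job is handed in when it is done.

Besides the shell and the picture viewer there is one more tool, called after "Call:" as name(argument=value, ...), one argument or row to a line, values as JSON. servo_tool: Moves the arm, as the interface text tells. Its arguments: {"type":"object","properties":{"rows":{"type":"array"},"force":{"type":"number"}},"required":["rows"]}

```bash
mkdir -p pics; python3 - <<'E'
from cell import arm
import cv2
o=arm.get_obs();print(o['clock'],o['eef_pos'],o['tcp_rot'],o['force'],o['grip_width'])
for n in('scene','top'):
    cv2.imwrite(f'pics/{n}0.png',arm.grab_frame(n));c=arm.get_calibration(n);print(c)
print(arm.get_calibration('wrist'))
E
```

```text
0.0 [ 281.19258886 -585.29933475  204.57508406] [[ 9.01398770e-01  4.32989117e-01 -8.26223318e-04]
 [ 4.32989904e-01 -9.01397241e-01  1.66027054e-03]
 [-2.58763455e-05 -1.85431218e-03 -9.99998280e-01]] [ 0.25357348  0.27189996 -0.17796216] 0.998002022786683
{'intrinsics': array([[367.66147445,   0.        , 320.79445919],
       [  0.        , 367.66147445, 199.59000901],
       [  0.        ,   0.        ,   1.        ]]), 'T': array([[-3.69658853e-01, -6.03906361e-01,  7.06151146e-01,
         1.27004242e+03],
       [ 9.29088761e-01, -2.30340279e-01,  2.89374204e-01,
         2.81049766e+02],
       [-1.20998707e-02,  7.63046829e-01,  6.46229935e-01,
         7.86121311e+02],
       [ 0.00000000e+00,  0.00000000e+00,  0.00000000e+00,
         1.00000000e+00]])}
{'intrinsics': array([[451.50590405,   0.        , 317.20176337],
       [  0.        , 451.50590405, 194.62783656],
       [  0.        ,   0.        ,   1.        ]]), 'T': array([[-5.00469535e-02,  9.78651846e-01, -1.99338575e-01,
         3.00418123e+02],
       [-9.98739406e-01, -4.98110658e-02,  6.20137407e-03,
        -3.76437750e+01],
       [-3.86028073e-03,  1.99397650e-01,  9.79911055e-01,
         1.27893576e+03],
       [ 0.00000000e+00,  0.00000000e+00,  0.00000000e+00,
         1.00000000e+00]])}
{'intrinsics': array([[309.70691629,   0.        , 321.62037993],
       [  0.        , 309.70691629, 192.85268476],
       [  0.        ,   0.        ,   1.        ]]), 'T': array([[ 4.33297235e-01,  8.73091319e-01,  2.23528643e-01,
         3.45255248e+02],
       [-9.01249080e-01,  4.20280112e-01,  1.05426387e-01,
        -5.53929566e+02],
       [-1.89777937e-03, -2.47135946e-01,  9.68978959e-01,
         3.83094387e+02],
       [ 0.00000000e+00,  0.00000000e+00,  0.00000000e+00,
         1.00000000e+00]])}
```

View pics/top0.png

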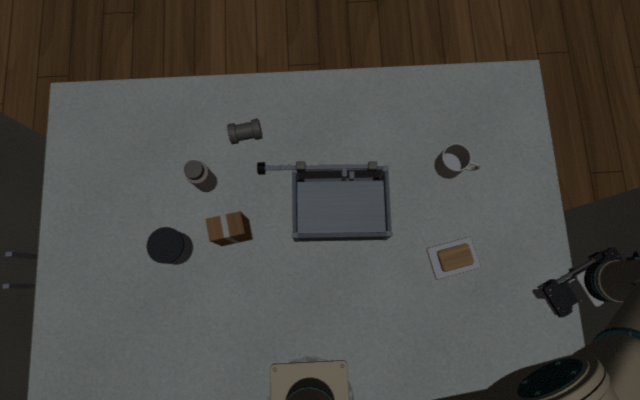

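View pics/scene0.png

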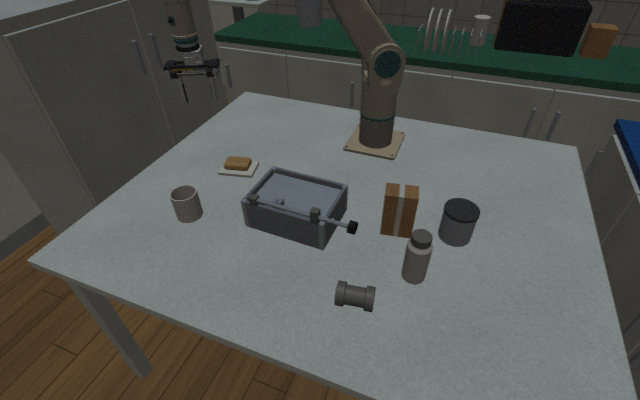

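The top view shows the caddy at about (292-390, 165-240) with the knob at (262,168), the bottle cap at (195,172), the carton at (229,228) and the tin at (165,245). The trap is at (244,131), the mug at (455,158) and the dish at (454,258). I'll enlarge it for measuring.

```bash
cat > h.py <<'E'
import numpy as np, cv2
from cell import arm
def ray(n,u,v,c=None):
    c=c or arm.get_calibration(n);K=c['intrinsics'];T=c['T']
    x=(u-K[0,2])/K[0,0];y=(v-K[1,2])/K[1,1]
    if n=='wrist':
        r=np.hypot(x,y);d=np.array([x/r*np.sin(r),-y/r*np.sin(r),-np.cos(r)]) if r>1e-9 else np.array([0,0,-1.])
    else: d=np.array([x,-y,-1])
    return T[:3,3],T[:3,:3]@d
def at_z(n,u,v,z,c=None):
    o,d=ray(n,u,v,c);return o+d*(z-o[2])/d[2]
def proj(n,p,c=None):
    c=c or arm.get_calibration(n);K=c['intrinsics'];T=c['T']
    q=T[:3,:3].T@(np.asarray(p,float)-T[:3,3]);x,y,z=q[0],-q[1],-q[2]
    r=np.hypot(x,y);s=np.arctan2(r,z)/r if n=='wrist' else 1/z
    return K[0,0]*x*s+K[0,2],K[1,1]*y*s+K[1,2]
E
python3 - <<'E'
import cv2
im=cv2.imread('pics/top0.png')[120:265,140:400]
im=cv2.convertScaleAbs(im,alpha=1.8)
cv2.imwrite('pics/topc.png',cv2.resize(im,None,fx=3,fy=3,interpolation=cv2.INTER_CUBIC))
from h import *
for n,u,v,z in[('bottle',195,166,150),('knob',262,168,118),('tin',164,245,105),('cartTop',226,229,150)]:print(n,at_z('top',u,v,z))
for u,v in[(292,166),(390,166),(390,240),(292,240)]:print(at_z('top',u,v,100))
E
```

```text
bottle [621.6529938  267.25368732 150.        ]
knob [616.15084629  97.88555055 118.        ]
tin [426.08371166 359.09331049 105.        ]
cartTop [453.63417485 188.67521658 150.        ]
[622.4849553   18.90683601 100.        ]
[ 608.97480006 -245.18756989  100.        ]
[ 409.90683284 -228.78967041  100.        ]
[422.80851253  26.68544548 100.        ]
```

View pics/topc.png

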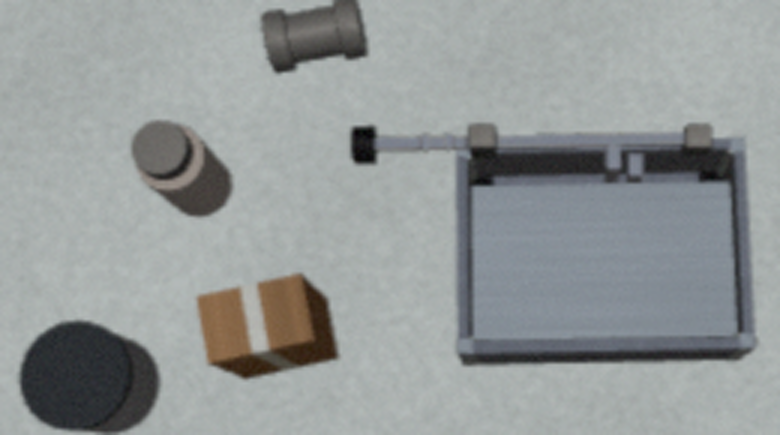

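Crop view (3x, offset (140,120)): cap centre (162,149), carton top corners (197,296), (302,273), (316,343), (210,363), tray corners (472,181), (730,181), (736,333), (473,339), knob (363,144).

```bash
python3 - <<'E'
from h import *
f=lambda X,Y,z:at_z('top',140+X/3,120+Y/3,z)[:2]
print('bottle',f(162,149,150),'knob',f(363,144,118), 'tin',f(77,375,105))
def quad(name,L,z):
    P=np.array([f(*p,z) for p in L]);print(name,P.mean(0).round(1),[np.linalg.norm(P[i]-P[i-1]).round(1) for i in range(4)])
    a=P[0]-P[1]+P[3]-P[2];b=P[0]-P[3]+P[1]-P[2]
    print(' y-axis ang',np.degrees(np.arctan2(a[1],a[0])).round(1),' x-axis ang',np.degrees(np.arctan2(b[1],b[0])).round(1))
quad('carton',[(197,296),(302,273),(316,343),(210,363)],150)
quad('tray',[(472,181),(730,181),(736,333),(473,339)],85)
o=arm.get_obs();print(o['q'])
E
```

```text
bottle [611.97713366 269.7983205 ] knob [616.28661849 100.54055442] tin [425.86523522 354.7634401 ]
carton [460.8 190. ] [np.float64(58.0), np.float64(90.0), np.float64(60.9), np.float64(89.5)]
 y-axis ang 98.8  x-axis ang 10.4
tray [ 509.3 -107.2] [np.float64(143.5), np.float64(233.5), np.float64(138.1), np.float64(232.7)]
 y-axis ang 87.7  x-axis ang -2.2
[60.57393214 36.05370461  2.2030973  86.98694656 -1.54662559 57.08198842
 -1.1433578 ]
```

```bash
cat > plan.py <<'E'
import json
from h import *
from scipy.spatial.transform import Rotation as R
def plan(wps,step=39.,turn=.115,pose=None):
    """wps: (x,y,z,closing angle deg[,step]); prints rows of calls, tool straight down"""
    o=arm.get_obs()
    p,M=(np.array(o['eef_pos']),np.array(o['tcp_rot'])) if pose is None else pose
    for w in wps:
        s=w[4] if len(w)>4 else step
        a=np.radians(w[3]);y=np.array([np.cos(a),np.sin(a),0])
        if y@M[:,1]<0:y=-y
        z=np.array([0,0,-1.]);G=np.column_stack([np.cross(y,z),y,z]);t=np.array(w[:3],float)
        rv=R.from_matrix(M.T@G).as_rotvec();d=t-p
        N=max(1,int(np.ceil(max(np.linalg.norm(d)/s,np.linalg.norm(rv)/turn))))
        k0=0;print('#',w)
        while k0<N:
            n=min(5,N-k0);M0=R.from_matrix(M)*R.from_rotvec(rv*k0/N);p0=p+d*k0/N
            rows=[]
            for k in range(1,n+1):
                dv=M0.inv().apply(d*k/N)/1000;r=rv*k/N
                c=dict(zip(('dx','dy','dz','ax','ay','az'),[*dv.round(4),*r.round(3)]))
                rows.append({q:float(v) for q,v in c.items() if abs(v)>2e-4})
            print(json.dumps(rows));k0+=n
        p,M=t,G
def st():
    o=arm.get_obs();M=np.array(o['tcp_rot'])
    print(round(o['clock'],2),np.round(o['eef_pos'],1),'ang',np.degrees(np.arctan2(M[1,1],M[0,1])).round(1),'F',np.round(o['force'],1),o['grip_width'],o['finger_force'])
E
python3 - <<'E'
from plan import *
plan([(500,-250,215,-27),(461,185,215,9.6)])
E
```

```text
# (500, -250, 215, -27)
[{"dx": 0.0311, "dy": -0.0189, "dz": -0.0009, "az": -0.059}, {"dx": 0.0623, "dy": -0.0377, "dz": -0.0018, "az": -0.118}, {"dx": 0.0934, "dy": -0.0566, "dz": -0.0027, "az": -0.178}, {"dx": 0.1245, "dy": -0.0755, "dz": -0.0036, "ax": -0.001, "az": -0.237}, {"dx": 0.1557, "dy": -0.0944, "dz": -0.0045, "ax": -0.001, "az": -0.296}]
[{"dx": 0.0353, "dy": -0.009, "dz": -0.0009, "az": -0.059}, {"dx": 0.0706, "dy": -0.0179, "dz": -0.0019, "az": -0.118}, {"dx": 0.1059, "dy": -0.0269, "dz": -0.0028, "az": -0.178}, {"dx": 0.1411, "dy": -0.0359, "dz": -0.0037, "ax": -0.001, "az": -0.237}, {"dx": 0.1764, "dy": -0.0448, "dz": -0.0046, "ax": -0.001, "az": -0.296}]
[{"dx": 0.0364, "dy": 0.0017, "dz": -0.0009, "az": -0.059}]
# (461, 185, 215, 9.6)
[{"dx": 0.0308, "dy": -0.0194, "az": -0.053}, {"dx": 0.0616, "dy": -0.0387, "az": -0.106}, {"dx": 0.0925, "dy": -0.0581, "az": -0.16}, {"dx": 0.1233, "dy": -0.0774, "az": -0.213}, {"dx": 0.1541, "dy": -0.0968, "az": -0.266}]
[{"dx": 0.0348, "dy": -0.0106, "az": -0.053}, {"dx": 0.0697, "dy": -0.0211, "az": -0.106}, {"dx": 0.1045, "dy": -0.0317, "az": -0.16}, {"dx": 0.1393, "dy": -0.0423, "az": -0.213}, {"dx": 0.1741, "dy": -0.0528, "az": -0.266}]
[{"dx": 0.0364, "dy": -0.001, "az": -0.053}, {"dx": 0.0728, "dy": -0.0021, "az": -0.106}]
```

Call:
servo_tool(
  rows=[
    {"dx": 0.031, "dy": -0.019, "dz": -0.001, "az": -0.059},
    {"dx": 0.062, "dy": -0.038, "dz": -0.002, "az": -0.118},
    {"dx": 0.093, "dy": -0.057, "dz": -0.003, "az": -0.178},
    {"dx": 0.1245, "dy": -0.0755, "dz": -0.004, "az": -0.237},
    {"dx": 0.156, "dy": -0.094, "dz": -0.005, "az": -0.296},
  ],
)

```text
invalid input
```

Call:
servo_tool(
  rows=[
    {"dx": 0.035, "dy": -0.009, "dz": -0.001, "az": -0.059},
    {"dx": 0.071, "dy": -0.018, "dz": -0.002, "az": -0.118},
    {"dx": 0.106, "dy": -0.027, "dz": -0.003, "az": -0.178},
    {"dx": 0.141, "dy": -0.036, "dz": -0.004, "az": -0.237},
    {"dx": 0.176, "dy": -0.045, "dz": -0.005, "az": -0.296},
  ],
)

```text
invalid input
```

Call:
servo_tool(
  rows=[
    {"dx": 0.036, "dy": 0.002, "dz": -0.001, "az": -0.059},
  ],
)

```text
invalid input
```

Call:
servo_tool(
  rows=[
    {"dx": 0.031, "dy": -0.019, "az": -0.053},
    {"dx": 0.062, "dy": -0.039, "az": -0.106},
    {"dx": 0.0925, "dy": -0.058, "az": -0.16},
    {"dx": 0.123, "dy": -0.077, "az": -0.213},
    {"dx": 0.154, "dy": -0.097, "az": -0.266},
  ],
)

```text
invalid input
```

Call:
servo_tool(
  rows=[
    {"dx": 0.035, "dy": -0.011, "az": -0.053},
    {"dx": 0.07, "dy": -0.021, "az": -0.106},
    {"dx": 0.1045, "dy": -0.032, "az": -0.16},
    {"dx": 0.139, "dy": -0.042, "az": -0.213},
    {"dx": 0.174, "dy": -0.053, "az": -0.266},
  ],
)

```text
invalid input
```

Call:
servo_tool(
  rows=[
    {"dx": 0.036, "dy": -0.001, "az": -0.053},
    {"dx": 0.073, "dy": -0.002, "az": -0.106},
    {"dx": 0.073, "dy": -0.002, "az": -0.106},
    {"dx": 0.073, "dy": -0.002, "az": -0.106},
  ],
)

```text
invalid input
```

```bash
python3 - <<'E'
from plan import *
st();c=arm.get_calibration('wrist');cv2.imwrite('pics/w1.png',cv2.convertScaleAbs(arm.grab_frame('wrist'),alpha=1.6))
np.savez('w1.npz',**c)
for x in(-29,29):
  for y in(-45,45):
    a=np.radians(9.6);print(np.round(proj('wrist',(460.8+x*np.cos(a)-y*np.sin(a),190+x*np.sin(a)+y*np.cos(a),150),c)))
print(np.round(proj('wrist',(612,270,150),c)))
E
```

```text
0.1 [ 281.2 -585.4  204.7] ang -64.3 F [ 0.5 -0.4  0. ] 0.9984226142645151 0.0
[-25. -63.]
[-41. -54.]
[-11. -92.]
[-30. -81.]
[  -0. -134.]
```

View pics/w1.png

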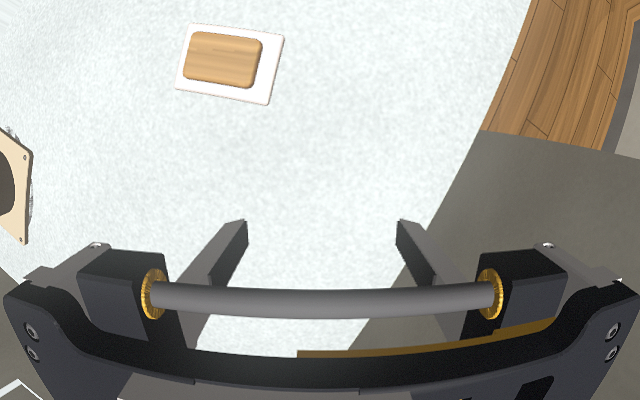

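All the calls were refused, so the wrist picture shows only the soap dish at (230,60). Rows probably need all seven keys, so I'll try one full row.

Call:
servo_tool(
  rows=[
    {"ax": 0, "ay": 0, "az": -0.059, "dx": 0.031, "dy": -0.019, "dz": -0.001, "fingers": 0},
    {"ax": 0, "ay": 0, "az": -0.118, "dx": 0.062, "dy": -0.038, "dz": -0.002, "fingers": 0},
    {"ax": 0, "ay": 0, "az": -0.178, "dx": 0.093, "dy": -0.057, "dz": -0.003, "fingers": 0},
    {"ax": 0, "ay": 0, "az": -0.237, "dx": 0.1245, "dy": -0.0755, "dz": -0.004, "fingers": 0},
    {"ax": 0, "ay": 0, "az": -0.296, "dx": 0.156, "dy": -0.094, "dz": -0.005, "fingers": 0},
  ],
)

```text
clock: 0.57
eef_pos: [381.8, -432.0, 210.3]
tcp_rot: [[0.734, 0.679, -0.0], [0.679, -0.734, 0.0], [0.0, -0.0, -1.0]]
force: [0.8, 1.6, 0.1]
grip_width: 0.998
finger_force: 0.0
```

Call:
servo_tool(
  rows=[
    {"ax": 0, "ay": 0, "az": -0.059, "dx": 0.035, "dy": -0.009, "dz": -0.001, "fingers": 0},
    {"ax": 0, "ay": 0, "az": -0.118, "dx": 0.071, "dy": -0.018, "dz": -0.002, "fingers": 0},
    {"ax": 0, "ay": 0, "az": -0.178, "dx": 0.106, "dy": -0.027, "dz": -0.003, "fingers": 0},
    {"ax": 0, "ay": 0, "az": -0.237, "dx": 0.141, "dy": -0.036, "dz": -0.004, "fingers": 0},
    {"ax": 0, "ay": 0, "az": -0.296, "dx": 0.176, "dy": -0.045, "dz": -0.005, "fingers": 0},
  ],
)

```text
clock: 0.98
eef_pos: [481.0, -279.7, 215.5]
tcp_rot: [[0.504, 0.864, -0.0], [0.864, -0.504, 0.0], [-0.0, -0.0, -1.0]]
force: [0.5, -0.5, 0.3]
grip_width: 0.999
finger_force: 0.0
```

Call:
servo_tool(
  rows=[
    {"ax": 0, "ay": 0, "az": -0.059, "dx": 0.036, "dy": 0.002, "dz": -0.001, "fingers": 0},
  ],
)

```text
clock: 1.07
eef_pos: [500.9, -249.6, 216.5]
tcp_rot: [[0.452, 0.892, -0.0], [0.892, -0.452, 0.0], [-0.0, -0.0, -1.0]]
force: [0.7, -0.8, 0.2]
grip_width: 0.999
finger_force: 0.0
```

Call:
servo_tool(
  rows=[
    {"ax": 0, "ay": 0, "az": -0.053, "dx": 0.031, "dy": -0.019, "dz": 0, "fingers": 0},
    {"ax": 0, "ay": 0, "az": -0.106, "dx": 0.062, "dy": -0.039, "dz": 0, "fingers": 0},
    {"ax": 0, "ay": 0, "az": -0.16, "dx": 0.0925, "dy": -0.058, "dz": 0, "fingers": 0},
    {"ax": 0, "ay": 0, "az": -0.213, "dx": 0.123, "dy": -0.077, "dz": 0, "fingers": 0},
    {"ax": 0, "ay": 0, "az": -0.266, "dx": 0.154, "dy": -0.097, "dz": 0, "fingers": 0},
  ],
)

```text
clock: 1.48
eef_pos: [483.6, -68.6, 216.4]
tcp_rot: [[0.202, 0.979, -0.0], [0.979, -0.202, -0.0], [-0.0, 0.0, -1.0]]
force: [0.5, 0.7, 0.2]
grip_width: 0.996
finger_force: 0.0
```

Call:
servo_tool(
  rows=[
    {"ax": 0, "ay": 0, "az": -0.053, "dx": 0.035, "dy": -0.011, "dz": 0, "fingers": 0},
    {"ax": 0, "ay": 0, "az": -0.106, "dx": 0.07, "dy": -0.021, "dz": 0, "fingers": 0},
    {"ax": 0, "ay": 0, "az": -0.16, "dx": 0.1045, "dy": -0.032, "dz": 0, "fingers": 0},
    {"ax": 0, "ay": 0, "az": -0.213, "dx": 0.139, "dy": -0.042, "dz": 0, "fingers": 0},
    {"ax": 0, "ay": 0, "az": -0.266, "dx": 0.174, "dy": -0.053, "dz": 0, "fingers": 0},
  ],
)

```text
clock: 1.9
eef_pos: [467.3, 112.5, 216.5]
tcp_rot: [[-0.062, 0.998, 0.0], [0.998, 0.062, -0.0], [-0.0, 0.0, -1.0]]
force: [1.1, 0.7, 0.6]
grip_width: 1.001
finger_force: 0.0
```

Call:
servo_tool(
  rows=[
    {"ax": 0, "ay": 0, "az": -0.053, "dx": 0.036, "dy": -0.001, "dz": 0, "fingers": 0},
    {"ax": 0, "ay": 0, "az": -0.106, "dx": 0.073, "dy": -0.002, "dz": 0, "fingers": 0},
    {"ax": 0, "ay": 0, "az": -0.106, "dx": 0.073, "dy": -0.002, "dz": 0, "fingers": 0},
    {"ax": 0, "ay": 0, "az": -0.106, "dx": 0.073, "dy": -0.002, "dz": 0, "fingers": 0},
  ],
)

```text
clock: 2.23
eef_pos: [460.7, 186.2, 216.4]
tcp_rot: [[-0.17, 0.985, -0.0], [0.985, 0.17, 0.001], [0.001, -0.0, -1.0]]
force: [0.5, -0.7, -0.9]
grip_width: 1.001
finger_force: 0.0
```

```bash
python3 - <<'E'
from plan import *
st();c=arm.get_calibration('wrist');cv2.imwrite('pics/w2.png',cv2.convertScaleAbs(arm.grab_frame('wrist'),alpha=1.3))
np.savez('w2.npz',**c)
for x in(-29,29):
  for y in(-45,45):
    a=np.radians(9.6);print(np.round(proj('wrist',(460.8+x*np.cos(a)-y*np.sin(a),190+x*np.sin(a)+y*np.cos(a),150),c)))
print(np.round(proj('wrist',(612,270,150),c)))
E
```

```text
2.23 [460.7 186.2 216.4] ang 9.8 F [ 0.5 -0.7 -0.9] 1.0013128843456567 0.0
[290. 250.]
[287. 145.]
[356. 250.]
[360. 146.]
[505. 142.]
```

View pics/w2.png

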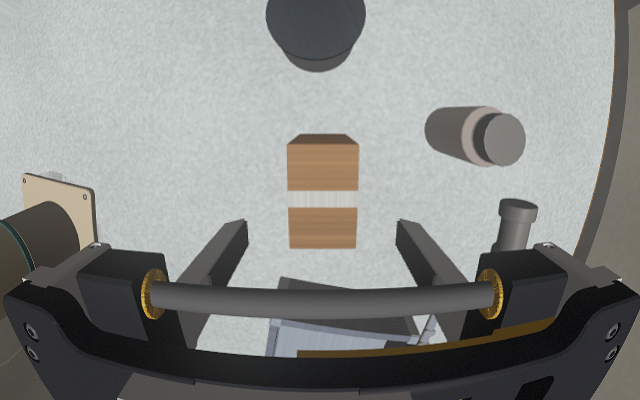

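The wrist view shows the carton top at (287,144), (359,144), (356,248), (289,248) and the cap at (505,139), both within 3 px of the prediction. I'll descend and grip.

Call:
servo_tool(
  rows=[
    {"ax": 0, "ay": 0, "az": 0, "dx": 0.004, "dy": 0.001, "dz": 0.02, "fingers": 0},
    {"ax": 0, "ay": 0, "az": 0, "dx": 0.004, "dy": 0.001, "dz": 0.05, "fingers": 0},
    {"ax": 0, "ay": 0, "az": 0, "dx": 0.004, "dy": 0.001, "dz": 0.08, "fingers": 0},
    {"ax": 0, "ay": 0, "az": 0, "dx": 0.004, "dy": 0.001, "dz": 0.11, "fingers": 0},
    {"ax": 0, "ay": 0, "az": 0, "dx": 0.004, "dy": 0.001, "dz": 0.125, "fingers": 0},
  ],
)

```text
clock: 2.7
eef_pos: [460.5, 184.6, 88.6]
tcp_rot: [[-0.162, 0.987, -0.004], [0.987, 0.162, -0.003], [-0.002, -0.004, -1.0]]
force: [-0.6, 0.2, -0.6]
grip_width: 1.0
finger_force: 0.0
```

Call:
servo_tool(
  rows=[
    {"ax": 0, "ay": 0, "az": 0, "dx": 0, "dy": 0, "dz": 0, "fingers": 1},
    {"ax": 0, "ay": 0, "az": 0, "dx": 0, "dy": 0, "dz": 0, "fingers": 1},
    {"ax": 0, "ay": 0, "az": 0, "dx": 0, "dy": 0, "dz": 0, "fingers": 1},
    {"ax": 0, "ay": 0, "az": 0, "dx": 0, "dy": 0, "dz": 0, "fingers": 1},
    {"ax": 0, "ay": 0, "az": 0, "dx": 0, "dy": 0, "dz": 0, "fingers": 1},
  ],
  force=25,
)

```text
clock: 3.12
eef_pos: [462.7, 188.0, 92.8]
tcp_rot: [[-0.164, 0.986, 0.002], [0.986, 0.164, 0.001], [0.0, 0.003, -1.0]]
force: [0.4, 0.7, -0.3]
grip_width: 0.685
finger_force: 0.0
```

Call:
servo_tool(
  rows=[
    {"ax": 0, "ay": 0, "az": 0, "dx": 0, "dy": 0, "dz": 0, "fingers": 1},
    {"ax": 0, "ay": 0, "az": 0, "dx": 0, "dy": 0, "dz": 0, "fingers": 1},
    {"ax": 0, "ay": 0, "az": 0, "dx": 0, "dy": 0, "dz": 0, "fingers": 1},
    {"ax": 0, "ay": 0, "az": 0, "dx": 0, "dy": 0, "dz": -0.01, "fingers": 1},
    {"ax": 0, "ay": 0, "az": 0, "dx": 0, "dy": 0, "dz": -0.03, "fingers": 1},
  ],
)

```text
clock: 3.53
eef_pos: [459.6, 186.8, 120.2]
tcp_rot: [[-0.166, 0.986, -0.005], [0.986, 0.166, -0.002], [-0.002, -0.005, -1.0]]
force: [0.4, -0.4, -6.7]
grip_width: 0.616
finger_force: 25.0
```

```bash
python3 - <<'E'
from plan import *
st();plan([(461.5,188,235,9.6),(507,-162,235,-2.2),(507,-162,185,-2.2,20)])
E
```

```text
3.53 [459.6 186.8 120.2] ang 9.5 F [ 0.4 -0.4 -6.7] 0.6161880416211754 24.989787340164185
# (461.5, 188, 235, 9.6)
[{"dy": 0.0005, "dz": -0.0383, "ax": -0.002, "ay": 0.001}, {"dx": 0.0005, "dy": 0.001, "dz": -0.0766, "ax": -0.004, "ay": 0.001, "az": -0.001}, {"dx": 0.0007, "dy": 0.0015, "dz": -0.1148, "ax": -0.005, "ay": 0.002, "az": -0.001}]
# (507, -162, 235, -2.2)
[{"dx": -0.0353, "dy": -0.0014, "az": 0.021}, {"dx": -0.0705, "dy": -0.0027, "az": 0.041}, {"dx": -0.1058, "dy": -0.0041, "az": 0.062}, {"dx": -0.1411, "dy": -0.0054, "az": 0.082}, {"dx": -0.1763, "dy": -0.0068, "az": 0.103}]
[{"dx": -0.0352, "dy": 0.0023, "az": 0.021}, {"dx": -0.0704, "dy": 0.0046, "az": 0.041}, {"dx": -0.1057, "dy": 0.0068, "az": 0.062}, {"dx": -0.1409, "dy": 0.0091, "az": 0.082}, {"dx": -0.1761, "dy": 0.0114, "az": 0.103}]
# (507, -162, 185, -2.2, 20)
[{"dz": 0.0167}, {"dz": 0.0333}, {"dz": 0.05}]
```

Call:
servo_tool(
  rows=[
    {"ax": 0, "ay": 0, "az": 0, "dx": 0, "dy": 0, "dz": -0.03, "fingers": 1},
    {"ax": 0, "ay": 0, "az": 0, "dx": 0, "dy": 0, "dz": -0.06, "fingers": 1},
    {"ax": 0, "ay": 0, "az": 0, "dx": 0, "dy": 0, "dz": -0.09, "fingers": 1},
    {"ax": 0, "ay": 0, "az": 0, "dx": 0, "dy": 0, "dz": -0.105, "fingers": 1},
    {"ax": 0, "ay": 0, "az": 0, "dx": 0, "dy": 0, "dz": -0.114, "fingers": 1},
  ],
)

```text
clock: 3.95
eef_pos: [462.3, 188.3, 237.8]
tcp_rot: [[-0.165, 0.986, 0.003], [0.986, 0.165, 0.001], [0.001, 0.003, -1.0]]
force: [1.0, -0.6, -7.1]
grip_width: 0.614
finger_force: 25.0
```

Call:
servo_tool(
  rows=[
    {"ax": 0, "ay": 0, "az": 0.021, "dx": -0.025, "dy": -0.001, "dz": 0, "fingers": 1},
    {"ax": 0, "ay": 0, "az": 0.041, "dx": -0.06, "dy": -0.0023, "dz": 0, "fingers": 1},
    {"ax": 0, "ay": 0, "az": 0.062, "dx": -0.095, "dy": -0.0037, "dz": 0, "fingers": 1},
    {"ax": 0, "ay": 0, "az": 0.082, "dx": -0.13, "dy": -0.005, "dz": 0, "fingers": 1},
    {"ax": 0, "ay": 0, "az": 0.103, "dx": -0.165, "dy": -0.0064, "dz": 0, "fingers": 1},
  ],
)

```text
clock: 4.37
eef_pos: [481.4, 22.4, 234.6]
tcp_rot: [[-0.063, 0.998, -0.003], [0.998, 0.063, -0.0], [-0.0, -0.003, -1.0]]
force: [0.0, 0.2, -6.4]
grip_width: 0.616
finger_force: 25.0
```

Call:
servo_tool(
  rows=[
    {"ax": 0, "ay": 0, "az": 0.021, "dx": -0.035, "dy": 0.0023, "dz": 0, "fingers": 1},
    {"ax": 0, "ay": 0, "az": 0.041, "dx": -0.07, "dy": 0.0046, "dz": 0, "fingers": 1},
    {"ax": 0, "ay": 0, "az": 0.062, "dx": -0.105, "dy": 0.007, "dz": 0, "fingers": 1},
    {"ax": 0, "ay": 0, "az": 0.082, "dx": -0.14, "dy": 0.009, "dz": 0, "fingers": 1},
    {"ax": 0, "ay": 0, "az": 0.103, "dx": -0.165, "dy": 0.011, "dz": 0, "fingers": 1},
  ],
)

```text
clock: 4.78
eef_pos: [502.6, -143.8, 234.4]
tcp_rot: [[0.044, 0.999, -0.003], [0.999, -0.044, -0.001], [-0.001, -0.003, -1.0]]
force: [0.7, -0.0, -6.5]
grip_width: 0.618
finger_force: 25.0
```

Call:
servo_tool(
  rows=[
    {"ax": 0, "ay": 0, "az": 0, "dx": -0.015, "dy": 0.001, "dz": 0, "fingers": 1},
    {"ax": 0, "ay": 0, "az": 0, "dx": -0.022, "dy": 0.001, "dz": 0, "fingers": 1},
    {"ax": 0, "ay": 0, "az": 0, "dx": -0.022, "dy": 0.001, "dz": 0, "fingers": 1},
    {"ax": 0, "ay": 0, "az": 0, "dx": -0.022, "dy": 0.001, "dz": 0, "fingers": 1},
    {"ax": 0, "ay": 0, "az": 0, "dx": -0.022, "dy": 0.001, "dz": 0, "fingers": 1},
  ],
)

```text
clock: 5.2
eef_pos: [503.9, -159.6, 235.2]
tcp_rot: [[0.037, 0.999, -0.001], [0.999, -0.037, 0.002], [0.002, -0.001, -1.0]]
force: [-0.8, 0.1, -6.4]
grip_width: 0.61
finger_force: 25.0
```

```bash
python3 - <<'E'
from plan import *
st();plan([(507,-162,180,-2.2,20)])
cv2.imwrite('pics/t2.png',cv2.resize(cv2.convertScaleAbs(arm.grab_frame('top')[120:265,140:400],alpha=1.8),None,fx=3,fy=3))
E
```

```text
5.2 [ 503.9 -159.6  235.2] ang -2.1 F [-0.8  0.1 -6.4] 0.610406103808203 24.99677538871765
# (507, -162, 180, -2.2, 20)
[{"dx": -0.0008, "dy": 0.0011, "dz": 0.0184, "ay": -0.001}, {"dx": -0.0016, "dy": 0.0022, "dz": 0.0368, "ax": -0.001, "ay": -0.001, "az": 0.001}, {"dx": -0.0023, "dy": 0.0032, "dz": 0.0552, "ax": -0.001, "ay": -0.002, "az": 0.001}]
```

Call:
servo_tool(
  rows=[
    {"ax": 0, "ay": 0, "az": 0, "dx": -0.001, "dy": 0.001, "dz": 0.01, "fingers": 1},
    {"ax": 0, "ay": 0, "az": 0, "dx": -0.002, "dy": 0.002, "dz": 0.025, "fingers": 1},
    {"ax": 0, "ay": 0, "az": 0, "dx": -0.002, "dy": 0.003, "dz": 0.04, "fingers": 1},
    {"ax": 0, "ay": 0, "az": 0, "dx": -0.002, "dy": 0.003, "dz": 0.05, "fingers": 1},
    {"ax": 0, "ay": 0, "az": 0, "dx": -0.002, "dy": 0.003, "dz": 0.055, "fingers": 1},
  ],
)

```text
clock: 5.67
eef_pos: [506.0, -163.0, 178.6]
tcp_rot: [[0.039, 0.999, -0.003], [0.999, -0.039, 0.001], [0.001, -0.003, -1.0]]
force: [0.2, 0.5, -6.5]
grip_width: 0.615
finger_force: 25.0
```

Call:
servo_tool(
  rows=[
    {"ax": 0, "ay": 0, "az": 0, "dx": 0, "dy": 0, "dz": 0.005, "fingers": 1},
    {"ax": 0, "ay": 0, "az": 0, "dx": 0, "dy": 0, "dz": 0.01, "fingers": 1},
    {"ax": 0, "ay": 0, "az": 0, "dx": 0, "dy": 0, "dz": 0.015, "fingers": 1},
    {"ax": 0, "ay": 0, "az": 0, "dx": 0, "dy": 0, "dz": 0.018, "fingers": 1},
    {"ax": 0, "ay": 0, "az": 0, "dx": 0, "dy": 0, "dz": 0.02, "fingers": 1},
  ],
)

```text
clock: 6.08
eef_pos: [507.0, -163.6, 160.5]
tcp_rot: [[0.04, 0.999, 0.0], [0.999, -0.04, 0.0], [0.0, 0.0, -1.0]]
force: [-2.1, 2.8, -1.0]
grip_width: 0.613
finger_force: 25.0
```

Call:
servo_tool(
  rows=[
    {"ax": 0, "ay": 0, "az": 0, "dx": 0, "dy": 0, "dz": 0.004, "fingers": 1},
    {"ax": 0, "ay": 0, "az": 0, "dx": 0, "dy": 0, "dz": 0.008, "fingers": 1},
    {"ax": 0, "ay": 0, "az": 0, "dx": 0, "dy": 0, "dz": 0.012, "fingers": 1},
    {"ax": 0, "ay": 0, "az": 0, "dx": 0, "dy": 0, "dz": 0.012, "fingers": 1},
    {"ax": 0, "ay": 0, "az": 0, "dx": 0, "dy": 0, "dz": 0.012, "fingers": 1},
  ],
)

```text
clock: 6.5
eef_pos: [507.3, -163.8, 148.3]
tcp_rot: [[0.04, 0.999, 0.0], [0.999, -0.04, 0.0], [0.0, 0.0, -1.0]]
force: [-3.1, 1.9, 0.4]
grip_width: 0.615
finger_force: 25.0
```

Call:
servo_tool(
  rows=[
    {"ax": 0, "ay": 0, "az": 0, "dx": 0, "dy": 0, "dz": 0.002, "fingers": 1},
    {"ax": 0, "ay": 0, "az": 0, "dx": 0, "dy": 0, "dz": 0.003, "fingers": 1},
    {"ax": 0, "ay": 0, "az": 0, "dx": 0, "dy": 0, "dz": 0.003, "fingers": 1},
    {"ax": 0, "ay": 0, "az": 0, "dx": 0, "dy": 0, "dz": 0.003, "fingers": 0.3},
    {"ax": 0, "ay": 0, "az": 0, "dx": 0, "dy": 0, "dz": 0.003, "fingers": 0.2},
  ],
)

```text
clock: 6.92
eef_pos: [508.4, -165.1, 146.0]
tcp_rot: [[0.04, 0.999, 0.003], [0.999, -0.04, -0.002], [-0.002, 0.003, -1.0]]
force: [0.3, -0.7, 0.5]
grip_width: 0.722
finger_force: 0.0
```

Call:
servo_tool(
  rows=[
    {"ax": 0, "ay": 0, "az": 0, "dx": 0, "dy": 0, "dz": 0, "fingers": 0.1},
    {"ax": 0, "ay": 0, "az": 0, "dx": 0, "dy": 0, "dz": 0, "fingers": 0},
    {"ax": 0, "ay": 0, "az": 0, "dx": 0, "dy": 0, "dz": 0, "fingers": 0},
    {"ax": 0, "ay": 0, "az": 0, "dx": 0, "dy": 0, "dz": 0, "fingers": 0},
    {"ax": 0, "ay": 0, "az": 0, "dx": 0, "dy": 0, "dz": 0, "fingers": 0},
  ],
)

```text
clock: 7.33
eef_pos: [507.2, -164.1, 145.6]
tcp_rot: [[0.04, 0.999, 0.0], [0.999, -0.04, -0.0], [-0.0, 0.0, -1.0]]
force: [0.3, 0.1, 0.3]
grip_width: 0.998
finger_force: 0.0
```

Call:
servo_tool(
  rows=[
    {"ax": 0, "ay": 0, "az": 0, "dx": 0, "dy": 0, "dz": -0.01, "fingers": 0},
    {"ax": 0, "ay": 0, "az": 0, "dx": 0, "dy": 0, "dz": -0.03, "fingers": 0},
    {"ax": 0, "ay": 0, "az": 0, "dx": 0, "dy": 0, "dz": -0.05, "fingers": 0},
    {"ax": 0, "ay": 0, "az": 0, "dx": 0, "dy": 0, "dz": -0.08, "fingers": 0},
    {"ax": 0, "ay": 0, "az": 0, "dx": 0, "dy": 0, "dz": -0.09, "fingers": 0},
  ],
)

```text
clock: 7.75
eef_pos: [509.1, -164.3, 239.6]
tcp_rot: [[0.04, 0.999, 0.006], [0.999, -0.04, -0.002], [-0.001, 0.006, -1.0]]
force: [1.1, 0.2, -0.3]
grip_width: 1.004
finger_force: 0.0
```

```bash
python3 - <<'E'
from plan import *
st();plan([(612,268,235,15),(612,268,81,15,30)])
cv2.imwrite('pics/s2.png',arm.grab_frame('scene'))
E
```

```text
7.75 [ 509.1 -164.3  239.6] ang -2.3 F [ 1.1  0.2 -0.3] 1.0036937198902225 0.0
# (612, 268, 235, 15)
[{"dx": 0.0363, "dy": 0.0071, "dz": 0.0004, "az": -0.025}, {"dx": 0.0727, "dy": 0.0142, "dz": 0.0008, "ax": 0.001, "az": -0.05}, {"dx": 0.109, "dy": 0.0214, "dz": 0.0011, "ax": 0.001, "ay": 0.001, "az": -0.075}, {"dx": 0.1453, "dy": 0.0285, "dz": 0.0015, "ax": 0.002, "ay": 0.001, "az": -0.101}, {"dx": 0.1817, "dy": 0.0356, "dz": 0.0019, "ax": 0.002, "ay": 0.001, "az": -0.126}]
[{"dx": 0.0352, "dy": 0.0116, "dz": 0.0004, "az": -0.025}, {"dx": 0.0703, "dy": 0.0233, "dz": 0.0008, "ax": 0.001, "az": -0.05}, {"dx": 0.1055, "dy": 0.0349, "dz": 0.0012, "ax": 0.001, "ay": 0.001, "az": -0.075}, {"dx": 0.1406, "dy": 0.0465, "dz": 0.0016, "ax": 0.002, "ay": 0.001, "az": -0.101}, {"dx": 0.1758, "dy": 0.0581, "dz": 0.002, "ax": 0.002, "ay": 0.001, "az": -0.126}]
[{"dx": 0.0334, "dy": 0.0159, "dz": 0.0004, "az": -0.025}, {"dx": 0.0668, "dy": 0.0319, "dz": 0.0008, "ax": 0.001, "az": -0.05}]
# (612, 268, 81, 15, 30)
[{"dz": 0.0257}, {"dz": 0.0513}, {"dz": 0.077}, {"dz": 0.1027}, {"dz": 0.1283}]
[{"dz": 0.0257}]
```

View pics/s2.png

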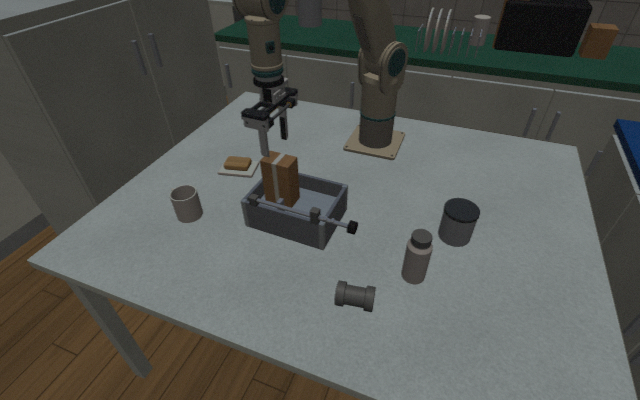

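The scene view shows the carton upright on the sunk tray at (280,178), with the others undisturbed. Now the bottle.

Call:
servo_tool(
  rows=[
    {"ax": 0, "ay": 0, "az": -0.025, "dx": 0.036, "dy": 0.007, "dz": 0, "fingers": 0},
    {"ax": 0, "ay": 0, "az": -0.05, "dx": 0.073, "dy": 0.014, "dz": 0.001, "fingers": 0},
    {"ax": 0, "ay": 0, "az": -0.075, "dx": 0.109, "dy": 0.021, "dz": 0.001, "fingers": 0},
    {"ax": 0, "ay": 0, "az": -0.1, "dx": 0.145, "dy": 0.0285, "dz": 0.0015, "fingers": 0},
    {"ax": 0, "ay": 0, "az": -0.126, "dx": 0.182, "dy": 0.0355, "dz": 0.002, "fingers": 0},
  ],
)

```text
clock: 8.22
eef_pos: [549.5, 17.7, 232.8]
tcp_rot: [[-0.086, 0.996, -0.001], [0.996, 0.086, -0.0], [-0.0, -0.001, -1.0]]
force: [0.4, -0.1, 0.2]
grip_width: 1.001
finger_force: 0.0
```

Call:
servo_tool(
  rows=[
    {"ax": 0, "ay": 0, "az": -0.025, "dx": 0.035, "dy": 0.012, "dz": 0, "fingers": 0},
    {"ax": 0, "ay": 0, "az": -0.05, "dx": 0.07, "dy": 0.023, "dz": 0.001, "fingers": 0},
    {"ax": 0, "ay": 0, "az": -0.075, "dx": 0.1055, "dy": 0.035, "dz": 0.001, "fingers": 0},
    {"ax": 0, "ay": 0, "az": -0.1, "dx": 0.1405, "dy": 0.0465, "dz": 0.0015, "fingers": 0},
    {"ax": 0, "ay": 0, "az": -0.126, "dx": 0.176, "dy": 0.058, "dz": 0.002, "fingers": 0},
  ],
)

```text
clock: 8.63
eef_pos: [592.2, 198.2, 230.5]
tcp_rot: [[-0.212, 0.977, -0.001], [0.977, 0.212, -0.001], [-0.001, -0.001, -1.0]]
force: [0.3, 0.6, 0.1]
grip_width: 1.0
finger_force: 0.0
```

Call:
servo_tool(
  rows=[
    {"ax": 0, "ay": 0, "az": -0.025, "dx": 0.0335, "dy": 0.016, "dz": 0, "fingers": 0},
    {"ax": 0, "ay": 0, "az": -0.05, "dx": 0.068, "dy": 0.032, "dz": 0, "fingers": 0},
    {"ax": 0, "ay": 0, "az": -0.05, "dx": 0.068, "dy": 0.032, "dz": 0, "fingers": 0},
    {"ax": 0, "ay": 0, "az": -0.05, "dx": 0.068, "dy": 0.032, "dz": 0, "fingers": 0},
    {"ax": 0, "ay": 0, "az": -0.05, "dx": 0.068, "dy": 0.032, "dz": 0, "fingers": 0},
  ],
)

```text
clock: 9.05
eef_pos: [609.0, 268.9, 230.3]
tcp_rot: [[-0.259, 0.966, -0.001], [0.966, 0.259, -0.002], [-0.002, -0.002, -1.0]]
force: [0.4, 0.1, -0.1]
grip_width: 1.0
finger_force: 0.0
```

```bash
python3 - <<'E'
from plan import *
st();c=arm.get_calibration('wrist');im=cv2.convertScaleAbs(arm.grab_frame('wrist'),alpha=1.3);cv2.imwrite('pics/w3.png',im)
u,v=proj('wrist',(612,270,150),c);print('cap pred',u,v)
for du,dv in((1,0),(0,1)):print(at_z('wrist',u+du,v+dv,150,c)-[612,270,150])
print('w2 meas',at_z('wrist',505,139,150,dict(np.load('w2.npz'))))
plan([(612,271,81,15,30)])
E
```

```text
9.05 [609.  268.9 230.3] ang 15.0 F [ 0.4  0.1 -0.1] 0.9999693147304296 0.0
cap pred 325.84986103784115 199.65923048685468
[0.83774629 0.22490169 0.        ]
[ 0.23680608 -0.87001138  0.        ]
w2 meas [611.39909121 272.6970931  150.        ]
# (612, 271, 81, 15, 30)
[{"dx": 0.0005, "dy": 0.0007, "dz": 0.0299}, {"dx": 0.001, "dy": 0.0014, "dz": 0.0599, "ax": -0.001, "ay": 0.001, "az": -0.001}, {"dx": 0.0015, "dy": 0.0021, "dz": 0.0898, "ax": -0.001, "ay": 0.001, "az": -0.001}, {"dx": 0.002, "dy": 0.0028, "dz": 0.1197, "ax": -0.001, "ay": 0.001, "az": -0.001}, {"dx": 0.0025, "dy": 0.0036, "dz": 0.1497, "ax": -0.002, "ay": 0.002, "az": -0.001}]
```

View pics/w3.png

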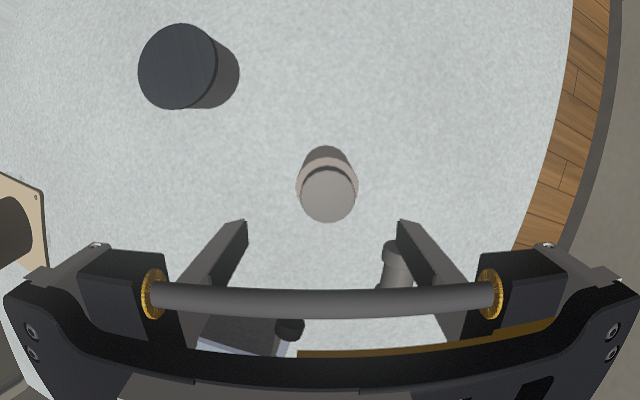

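The cap centre is at (328,195), so the bottle is at about (612.5, 273). The trap, at (395,265), is clear of the fingers.

Call:
servo_tool(
  rows=[
    {"ax": 0, "ay": 0, "az": 0, "dx": 0.003, "dy": 0.0045, "dz": 0.02, "fingers": 0},
    {"ax": 0, "ay": 0, "az": 0, "dx": 0.003, "dy": 0.0045, "dz": 0.05, "fingers": 0},
    {"ax": 0, "ay": 0, "az": 0, "dx": 0.003, "dy": 0.0045, "dz": 0.085, "fingers": 0},
    {"ax": 0, "ay": 0, "az": 0, "dx": 0.003, "dy": 0.0045, "dz": 0.12, "fingers": 0},
    {"ax": 0, "ay": 0, "az": 0, "dx": 0.003, "dy": 0.0045, "dz": 0.149, "fingers": 0},
  ],
)

```text
clock: 9.52
eef_pos: [612.8, 270.7, 80.5]
tcp_rot: [[-0.256, 0.967, -0.001], [0.967, 0.256, -0.002], [-0.002, -0.001, -1.0]]
force: [-0.1, 0.2, 0.1]
grip_width: 1.0
finger_force: 0.0
```

Call:
servo_tool(
  rows=[
    {"ax": 0, "ay": 0, "az": 0, "dx": 0, "dy": 0, "dz": 0, "fingers": 0},
    {"ax": 0, "ay": 0, "az": 0, "dx": 0, "dy": 0, "dz": 0, "fingers": 0},
    {"ax": 0, "ay": 0, "az": 0, "dx": 0, "dy": 0, "dz": 0, "fingers": 1},
    {"ax": 0, "ay": 0, "az": 0, "dx": 0, "dy": 0, "dz": 0, "fingers": 1},
    {"ax": 0, "ay": 0, "az": 0, "dx": 0, "dy": 0, "dz": 0, "fingers": 1},
  ],
  force=25,
)

```text
clock: 9.93
eef_pos: [614.5, 274.5, 85.0]
tcp_rot: [[-0.258, 0.966, 0.004], [0.966, 0.258, 0.002], [0.001, 0.004, -1.0]]
force: [0.1, 0.4, -0.4]
grip_width: 0.825
finger_force: 0.0
```

Call:
servo_tool(
  rows=[
    {"ax": 0, "ay": 0, "az": 0, "dx": 0, "dy": 0, "dz": 0, "fingers": 1},
    {"ax": 0, "ay": 0, "az": 0, "dx": 0, "dy": 0, "dz": 0, "fingers": 1},
    {"ax": 0, "ay": 0, "az": 0, "dx": 0, "dy": 0, "dz": 0, "fingers": 1},
    {"ax": 0, "ay": 0, "az": 0, "dx": 0, "dy": 0, "dz": 0, "fingers": 1},
    {"ax": 0, "ay": 0, "az": 0, "dx": 0, "dy": 0, "dz": 0, "fingers": 1},
  ],
)

```text
clock: 10.35
eef_pos: [613.1, 274.2, 83.5]
tcp_rot: [[-0.259, 0.966, 0.001], [0.966, 0.259, 0.0], [-0.0, 0.001, -1.0]]
force: [-1.5, -2.4, 6.1]
grip_width: 0.657
finger_force: 25.0
```

```bash
python3 - <<'E'
from plan import *
st();o=arm.get_obs();p=np.array(o['eef_pos'])
plan([(p[0],p[1],235,15,35),(510,-51,235,-2.2,35)])
E
```

```text
10.35 [613.1 274.2  83.5] ang 15.0 F [-1.5 -2.4  6.1] 0.6565859036375473 25.000652491944493
# (np.float64(613.0826741294054), np.float64(274.22074623069904), 235, 15, 35)
[{"dz": -0.0303}, {"dz": -0.0606}, {"dz": -0.0909}, {"dz": -0.1212}, {"dz": -0.1515, "ax": 0.001}]
# (510, -51, 235, -2.2, 35)
[{"dx": -0.0287, "dy": -0.0184, "az": 0.03}, {"dx": -0.0575, "dy": -0.0367, "az": 0.06}, {"dx": -0.0862, "dy": -0.0551, "az": 0.09}, {"dx": -0.115, "dy": -0.0735, "az": 0.12}, {"dx": -0.1437, "dy": -0.0919, "az": 0.15}]
[{"dx": -0.0312, "dy": -0.0139, "az": 0.03}, {"dx": -0.0623, "dy": -0.0277, "az": 0.06}, {"dx": -0.0935, "dy": -0.0416, "az": 0.09}, {"dx": -0.1247, "dy": -0.0555, "az": 0.12}, {"dx": -0.1559, "dy": -0.0693, "az": 0.15}]
```

Call:
servo_tool(
  rows=[
    {"ax": 0, "ay": 0, "az": 0, "dx": 0, "dy": 0, "dz": -0.015, "fingers": 1},
    {"ax": 0, "ay": 0, "az": 0, "dx": 0, "dy": 0, "dz": -0.05, "fingers": 1},
    {"ax": 0, "ay": 0, "az": 0, "dx": 0, "dy": 0, "dz": -0.085, "fingers": 1},
    {"ax": 0, "ay": 0, "az": 0, "dx": 0, "dy": 0, "dz": -0.12, "fingers": 1},
    {"ax": 0, "ay": 0, "az": 0, "dx": 0, "dy": 0, "dz": -0.152, "fingers": 1},
  ],
)

```text
clock: 10.77
eef_pos: [612.2, 273.6, 234.8]
tcp_rot: [[-0.259, 0.966, -0.002], [0.966, 0.259, -0.001], [-0.0, -0.002, -1.0]]
force: [1.2, 0.1, -6.2]
grip_width: 0.655
finger_force: 25.0
```

Call:
servo_tool(
  rows=[
    {"ax": 0, "ay": 0, "az": 0.03, "dx": -0.029, "dy": -0.0185, "dz": 0, "fingers": 1},
    {"ax": 0, "ay": 0, "az": 0.06, "dx": -0.0575, "dy": -0.037, "dz": 0, "fingers": 1},
    {"ax": 0, "ay": 0, "az": 0.09, "dx": -0.086, "dy": -0.055, "dz": 0, "fingers": 1},
    {"ax": 0, "ay": 0, "az": 0.12, "dx": -0.115, "dy": -0.0735, "dz": 0, "fingers": 1},
    {"ax": 0, "ay": 0, "az": 0.15, "dx": -0.144, "dy": -0.092, "dz": 0, "fingers": 1},
  ],
)

```text
clock: 11.18
eef_pos: [559.5, 109.3, 233.1]
tcp_rot: [[-0.111, 0.994, -0.003], [0.994, 0.111, -0.001], [-0.001, -0.003, -1.0]]
force: [0.7, -0.1, -5.6]
grip_width: 0.657
finger_force: 25.0
```

Call:
servo_tool(
  rows=[
    {"ax": 0, "ay": 0, "az": 0.03, "dx": -0.031, "dy": -0.014, "dz": 0, "fingers": 1},
    {"ax": 0, "ay": 0, "az": 0.06, "dx": -0.062, "dy": -0.028, "dz": 0, "fingers": 1},
    {"ax": 0, "ay": 0, "az": 0.09, "dx": -0.0935, "dy": -0.0415, "dz": 0, "fingers": 1},
    {"ax": 0, "ay": 0, "az": 0.12, "dx": -0.125, "dy": -0.0555, "dz": 0, "fingers": 1},
    {"ax": 0, "ay": 0, "az": 0.15, "dx": -0.156, "dy": -0.069, "dz": 0, "fingers": 1},
  ],
)

```text
clock: 11.6
eef_pos: [508.3, -53.2, 233.4]
tcp_rot: [[0.039, 0.999, -0.003], [0.999, -0.039, -0.0], [-0.0, -0.003, -1.0]]
force: [0.5, -1.0, -6.6]
grip_width: 0.654
finger_force: 25.0
```

Call:
servo_tool(
  rows=[
    {"ax": 0, "ay": 0, "az": 0, "dx": 0, "dy": 0, "dz": 0, "fingers": 1},
    {"ax": 0, "ay": 0, "az": 0, "dx": 0, "dy": 0, "dz": 0, "fingers": 1},
    {"ax": 0, "ay": 0, "az": 0, "dx": 0, "dy": 0, "dz": 0, "fingers": 1},
    {"ax": 0, "ay": 0, "az": 0, "dx": 0, "dy": 0, "dz": 0, "fingers": 1},
  ],
)

```text
clock: 11.93
eef_pos: [510.3, -50.1, 234.1]
tcp_rot: [[0.036, 0.999, -0.001], [0.999, -0.036, 0.001], [0.001, -0.001, -1.0]]
force: [-0.6, -0.5, -5.7]
grip_width: 0.656
finger_force: 25.0
```

```bash
python3 - <<'E'
from plan import *
st();plan([(510,-51,150,-2.2,20)])
E
```

```text
11.93 [510.3 -50.1 234.1] ang -2.1 F [-0.6 -0.5 -5.7] 0.6562985891148766 24.9903946989798
# (510, -51, 150, -2.2, 20)
[{"dz": 0.0168}, {"dx": -0.0004, "dz": 0.0336, "az": 0.001}, {"dx": -0.0006, "dz": 0.0504, "ay": -0.001, "az": 0.001}, {"dx": -0.0008, "dz": 0.0673, "ax": -0.001, "ay": -0.001, "az": 0.002}, {"dx": -0.001, "dz": 0.0841, "ax": -0.001, "ay": -0.001, "az": 0.002}]
```

Call:
servo_tool(
  rows=[
    {"ax": 0, "ay": 0, "az": 0, "dx": 0, "dy": 0, "dz": 0.015, "fingers": 1},
    {"ax": 0, "ay": 0, "az": 0, "dx": 0, "dy": 0, "dz": 0.035, "fingers": 1},
    {"ax": 0, "ay": 0, "az": 0, "dx": -0.001, "dy": 0, "dz": 0.06, "fingers": 1},
    {"ax": 0, "ay": 0, "az": 0, "dx": -0.001, "dy": 0, "dz": 0.08, "fingers": 1},
    {"ax": 0, "ay": 0, "az": 0, "dx": -0.001, "dy": 0, "dz": 0.088, "fingers": 1},
  ],
)

```text
clock: 12.35
eef_pos: [508.6, -51.0, 143.8]
tcp_rot: [[0.035, 0.999, -0.005], [0.999, -0.035, 0.001], [0.001, -0.005, -1.0]]
force: [-1.3, 0.4, -5.8]
grip_width: 0.655
finger_force: 25.0
```

Call:
servo_tool(
  rows=[
    {"ax": 0, "ay": 0, "az": 0, "dx": 0, "dy": 0, "dz": 0.004, "fingers": 1},
    {"ax": 0, "ay": 0, "az": 0, "dx": 0, "dy": 0, "dz": 0.008, "fingers": 1},
    {"ax": 0, "ay": 0, "az": 0, "dx": 0, "dy": 0, "dz": 0.012, "fingers": 1},
    {"ax": 0, "ay": 0, "az": 0, "dx": 0, "dy": 0, "dz": 0.016, "fingers": 1},
    {"ax": 0, "ay": 0, "az": 0, "dx": 0, "dy": 0, "dz": 0.018, "fingers": 1},
  ],
)

```text
clock: 12.77
eef_pos: [511.3, -52.4, 128.9]
tcp_rot: [[0.038, 0.999, 0.002], [0.999, -0.038, 0.0], [0.0, 0.002, -1.0]]
force: [0.6, 0.5, -4.7]
grip_width: 0.657
finger_force: 25.0
```

Call:
servo_tool(
  rows=[
    {"ax": 0, "ay": 0, "az": 0, "dx": 0, "dy": 0, "dz": 0.002, "fingers": 1},
    {"ax": 0, "ay": 0, "az": 0, "dx": 0, "dy": 0, "dz": 0.004, "fingers": 1},
    {"ax": 0, "ay": 0, "az": 0, "dx": 0, "dy": 0, "dz": 0.006, "fingers": 1},
    {"ax": 0, "ay": 0, "az": 0, "dx": 0, "dy": 0, "dz": 0.007, "fingers": 1},
    {"ax": 0, "ay": 0, "az": 0, "dx": 0, "dy": 0, "dz": 0.007, "fingers": 1},
  ],
)

```text
clock: 13.18
eef_pos: [510.4, -52.6, 121.4]
tcp_rot: [[0.038, 0.999, 0.0], [0.999, -0.038, 0.0], [0.0, 0.0, -1.0]]
force: [1.0, 0.4, -6.1]
grip_width: 0.656
finger_force: 25.0
```

Call:
servo_tool(
  rows=[
    {"ax": 0, "ay": 0, "az": 0, "dx": 0, "dy": 0, "dz": 0.001, "fingers": 1},
    {"ax": 0, "ay": 0, "az": 0, "dx": 0, "dy": 0, "dz": 0.002, "fingers": 1},
    {"ax": 0, "ay": 0, "az": 0, "dx": 0, "dy": 0, "dz": 0.002, "fingers": 1},
  ],
)

```text
clock: 13.43
eef_pos: [510.3, -52.6, 119.4]
tcp_rot: [[0.038, 0.999, -0.0], [0.999, -0.038, -0.0], [-0.0, -0.0, -1.0]]
force: [0.2, 0.2, -6.0]
grip_width: 0.655
finger_force: 25.0
```

```bash
python3 - <<'E'
from plan import *
st()
cv2.imwrite('pics/s3.png',cv2.resize(cv2.convertScaleAbs(arm.grab_frame('scene')[110:260,200:400],alpha=1.5),None,fx=4,fy=4,interpolation=cv2.INTER_CUBIC))
E
```

```text
13.43 [510.3 -52.6 119.4] ang -2.2 F [ 0.2  0.2 -6. ] 0.6546069518748984 24.989865026436746
```

View pics/s3.png

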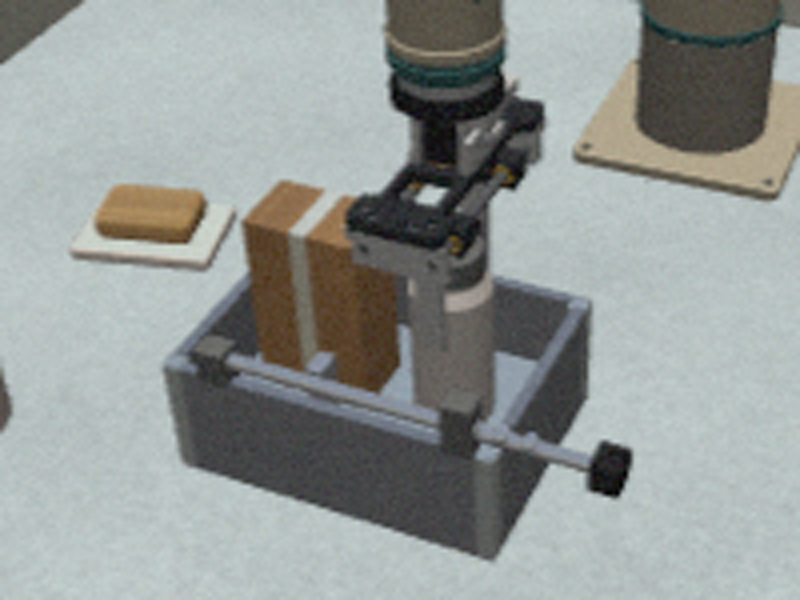

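The carton and bottle are upright on the low tray, clear of the rod. The carton already carries most of the 8 N, so the load stays on the arm until the stop; I'll lower the last millimetres.

Call:
servo_tool(
  rows=[
    {"ax": 0, "ay": 0, "az": 0, "dx": 0, "dy": 0, "dz": 0.001, "fingers": 1},
    {"ax": 0, "ay": 0, "az": 0, "dx": 0, "dy": 0, "dz": 0.002, "fingers": 1},
    {"ax": 0, "ay": 0, "az": 0, "dx": 0, "dy": 0, "dz": 0.002, "fingers": 1},
    {"ax": 0, "ay": 0, "az": 0, "dx": 0, "dy": 0, "dz": 0.002, "fingers": 1},
  ],
)

```text
clock: 13.82
eef_pos: [510.3, -52.9, 118.4]
tcp_rot: [[0.038, 0.999, 0.0], [0.999, -0.038, -0.001], [-0.001, 0.0, -1.0]]
force: [-1.3, 0.2, 5.3]
grip_width: 0.652
finger_force: 25.0
```

Call:
servo_tool(
  rows=[
    {"ax": 0, "ay": 0, "az": 0, "dx": 0, "dy": 0, "dz": -0.001, "fingers": 1},
    {"ax": 0, "ay": 0, "az": 0, "dx": 0, "dy": 0, "dz": -0.001, "fingers": 0.25},
    {"ax": 0, "ay": 0, "az": 0, "dx": 0, "dy": 0, "dz": -0.001, "fingers": 0.15},
    {"ax": 0, "ay": 0, "az": 0, "dx": 0, "dy": 0, "dz": -0.001, "fingers": 0},
    {"ax": 0, "ay": 0, "az": 0, "dx": 0, "dy": 0, "dz": -0.001, "fingers": 0},
  ],
)

```text
clock: 14.23
eef_pos: [510.4, -52.5, 118.5]
tcp_rot: [[0.038, 0.999, 0.0], [0.999, -0.038, -0.0], [-0.0, 0.0, -1.0]]
force: [-0.8, 0.1, 0.4]
grip_width: 0.9
finger_force: 0.0
```

Call:
servo_tool(
  rows=[
    {"ax": 0, "ay": 0, "az": 0, "dx": 0, "dy": 0, "dz": 0, "fingers": 0},
    {"ax": 0, "ay": 0, "az": 0, "dx": 0, "dy": 0, "dz": 0, "fingers": 0},
    {"ax": 0, "ay": 0, "az": 0, "dx": 0, "dy": 0, "dz": -0.01, "fingers": 0},
    {"ax": 0, "ay": 0, "az": 0, "dx": 0, "dy": 0, "dz": -0.03, "fingers": 0},
    {"ax": 0, "ay": 0, "az": 0, "dx": 0, "dy": 0, "dz": -0.06, "fingers": 0},
  ],
)

```text
clock: 14.65
eef_pos: [508.5, -52.4, 177.9]
tcp_rot: [[0.038, 0.999, -0.005], [0.999, -0.038, 0.001], [0.0, -0.005, -1.0]]
force: [0.1, 0.4, -0.5]
grip_width: 0.996
finger_force: 0.0
```

Call:
servo_tool(
  rows=[
    {"ax": 0, "ay": 0, "az": 0, "dx": 0, "dy": 0, "dz": -0.03, "fingers": 0},
    {"ax": 0, "ay": 0, "az": 0, "dx": 0, "dy": 0, "dz": -0.045, "fingers": 0},
    {"ax": 0, "ay": 0, "az": 0, "dx": 0, "dy": 0, "dz": -0.045, "fingers": 0},
  ],
)

```text
clock: 14.9
eef_pos: [512.8, -52.5, 227.7]
tcp_rot: [[0.038, 0.999, 0.008], [0.999, -0.038, -0.001], [-0.0, 0.008, -1.0]]
force: [1.6, -0.9, -0.1]
grip_width: 0.998
finger_force: 0.0
```

```bash
python3 - <<'E'
from plan import *
st();plan([(618,100,215,-2.2,35)])
cv2.imwrite('pics/s4.png',cv2.resize(cv2.convertScaleAbs(arm.grab_frame('scene')[110:260,200:400],alpha=1.5),None,fx=4,fy=4,interpolation=cv2.INTER_CUBIC))
E
```

```text
14.9 [512.8 -52.5 227.7] ang -2.2 F [ 1.6 -0.9 -0.1] 0.9981882694418482 0.0
# (618, 100, 215, -2.2, 35)
[{"dx": 0.0261, "dy": 0.0165, "dz": 0.0022, "ax": 0.001}, {"dx": 0.0521, "dy": 0.0331, "dz": 0.0045, "ax": 0.003}, {"dx": 0.0782, "dy": 0.0496, "dz": 0.0067, "ax": 0.004}, {"dx": 0.1043, "dy": 0.0661, "dz": 0.0089, "ax": 0.005}, {"dx": 0.1303, "dy": 0.0826, "dz": 0.0112, "ax": 0.006}]
[{"dx": 0.0261, "dy": 0.0165, "dz": 0.0021, "ax": 0.001}]
```

View pics/s4.png

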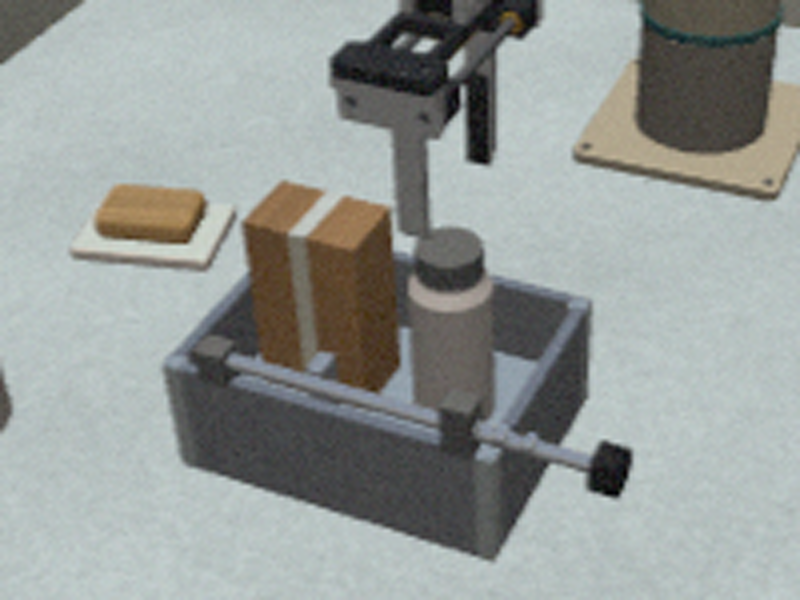

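The bottle and carton stand upright on the fully sunk tray. Next, go to the knob, which is at about (618, 99).

Call:
servo_tool(
  rows=[
    {"ax": 0, "ay": 0, "az": 0, "dx": 0.026, "dy": 0.017, "dz": 0.0, "fingers": 0},
    {"ax": 0, "ay": 0, "az": 0, "dx": 0.052, "dy": 0.034, "dz": 0.0, "fingers": 0},
    {"ax": 0, "ay": 0, "az": 0, "dx": 0.078, "dy": 0.051, "dz": 0.002, "fingers": 0},
    {"ax": 0, "ay": 0, "az": 0, "dx": 0.104, "dy": 0.068, "dz": 0.004, "fingers": 0},
    {"ax": 0, "ay": 0, "az": 0, "dx": 0.13, "dy": 0.085, "dz": 0.006, "fingers": 0},
  ],
)

```text
clock: 15.37
eef_pos: [599.9, 75.1, 216.0]
tcp_rot: [[0.038, 0.999, -0.003], [0.999, -0.038, -0.001], [-0.001, -0.003, -1.0]]
force: [-0.3, 0.1, -0.6]
grip_width: 0.997
finger_force: 0.0
```

Call:
servo_tool(
  rows=[
    {"ax": 0, "ay": 0, "az": 0, "dx": 0.026, "dy": 0.017, "dz": 0.01, "fingers": 0},
    {"ax": 0, "ay": 0, "az": 0, "dx": 0.026, "dy": 0.017, "dz": 0.02, "fingers": 0},
    {"ax": 0, "ay": 0, "az": 0, "dx": 0.026, "dy": 0.017, "dz": 0.02, "fingers": 0},
    {"ax": 0, "ay": 0, "az": 0, "dx": 0.026, "dy": 0.017, "dz": 0.02, "fingers": 0},
  ],
)

```text
clock: 15.7
eef_pos: [616.5, 98.3, 195.6]
tcp_rot: [[0.038, 0.999, -0.004], [0.999, -0.038, -0.002], [-0.002, -0.004, -1.0]]
force: [-0.1, -0.7, 0.7]
grip_width: 1.0
finger_force: 0.0
```

```bash
python3 - <<'E'
from plan import *
st();plan([(618,99,99,-2.2,30)])
c=arm.get_calibration('wrist');im=arm.grab_frame('wrist')
cv2.imwrite('pics/w4.png',cv2.resize(cv2.convertScaleAbs(im[130:330,200:440],alpha=1.6),None,fx=3,fy=3))
for p in((618,99,135),(618,89,135),(618,109,135),(601,99,118),(635,99,118)):print(p,[(a,b) for a,b in [np.round(proj('wrist',p,c),1)]])
# dark blob near the knob
g=cv2.cvtColor(im,cv2.COLOR_BGR2GRAY);u,v=map(int,proj('wrist',(618,99,130),c))
sub=g[v-45:v+35,u-45:u+45];m=(sub<35).astype('uint8')
n,l,s,ce=cv2.connectedComponentsWithStats(m)
for i in range(1,n):
    if s[i,4]>40:print(s[i]+[u-45,v-45,0,0,0],ce[i]+[u-45,v-45])
E
```

```text
15.7 [616.5  98.3 195.6] ang -2.2 F [-0.1 -0.7  0.7] 1.0000053148975494 0.0
# (618, 99, 99, -2.2, 30)
[{"dy": 0.0005, "dz": 0.0242, "ax": -0.001}, {"dx": 0.0005, "dy": 0.0009, "dz": 0.0483, "ax": -0.002, "ay": 0.001}, {"dx": 0.0007, "dy": 0.0014, "dz": 0.0725, "ax": -0.003, "ay": 0.001}, {"dx": 0.0009, "dy": 0.0019, "dz": 0.0966, "ax": -0.004, "ay": 0.002}]
(618, 99, 135) [(np.float64(324.5), np.float64(205.5))]
(618, 89, 135) [(np.float64(325.0), np.float64(217.3))]
(618, 109, 135) [(np.float64(324.1), np.float64(193.5))]
(601, 99, 118) [(np.float64(304.7), np.float64(200.5))]
(635, 99, 118) [(np.float64(344.2), np.float64(199.1))]
```

```bash
python3 - <<'E'
import cv2
g=cv2.cvtColor(cv2.imread('pics/w4.png'),cv2.COLOR_BGR2GRAY)
u=lambda x:(x-200)*3
v=lambda y:(y-130)*3
print('col 324:',[(y,int(g[v(y)+1,u(324)+1])) for y in range(170,250,3)])
print('row 205:',[(x,int(g[v(205)+1,u(x)+1])) for x in range(285,365,3)])
E
```

```text
col 324: [(170, 238), (173, 238), (176, 234), (179, 238), (182, 233), (185, 66), (188, 75), (191, 76), (194, 86), (197, 89), (200, 90), (203, 85), (206, 86), (209, 84), (212, 82), (215, 98), (218, 190), (221, 190), (224, 189), (227, 188), (230, 188), (233, 188), (236, 187), (239, 188), (242, 189), (245, 188), (248, 188)]
row 205: [(285, 242), (288, 242), (291, 248), (294, 244), (297, 238), (300, 202), (303, 75), (306, 78), (309, 79), (312, 83), (315, 83), (318, 85), (321, 87), (324, 85), (327, 82), (330, 80), (333, 81), (336, 77), (339, 77), (342, 237), (345, 240), (348, 240), (351, 236), (354, 240), (357, 241), (360, 243), (363, 236)]
```

The knob's inner edge is at row 216 (predicted 217) and its columns run 302-341, so the knob is at about (616, 100). I'll descend and grip.

Call:
servo_tool(
  rows=[
    {"ax": 0, "ay": 0, "az": 0, "dx": 0.001, "dy": 0, "dz": 0.025, "fingers": 0},
    {"ax": 0, "ay": 0, "az": 0, "dx": 0.001, "dy": 0, "dz": 0.05, "fingers": 0},
    {"ax": 0, "ay": 0, "az": 0, "dx": 0.001, "dy": 0, "dz": 0.075, "fingers": 0},
    {"ax": 0, "ay": 0, "az": 0, "dx": 0.001, "dy": 0, "dz": 0.095, "fingers": 0},
    {"ax": 0, "ay": 0, "az": 0, "dx": 0.001, "dy": 0, "dz": 0.097, "fingers": 0},
  ],
)

```text
clock: 16.17
eef_pos: [615.3, 97.8, 97.5]
tcp_rot: [[0.04, 0.999, -0.006], [0.999, -0.04, -0.002], [-0.003, -0.006, -1.0]]
force: [-0.5, 0.9, 0.3]
grip_width: 1.004
finger_force: 0.0
```

Call:
servo_tool(
  rows=[
    {"ax": 0, "ay": 0, "az": 0, "dx": 0, "dy": 0, "dz": 0, "fingers": 0},
    {"ax": 0, "ay": 0, "az": 0, "dx": 0, "dy": 0, "dz": 0, "fingers": 1},
    {"ax": 0, "ay": 0, "az": 0, "dx": 0, "dy": 0, "dz": 0, "fingers": 1},
    {"ax": 0, "ay": 0, "az": 0, "dx": 0, "dy": 0, "dz": 0, "fingers": 1},
    {"ax": 0, "ay": 0, "az": 0, "dx": 0, "dy": 0, "dz": 0, "fingers": 1},
  ],
  force=30,
)

```text
clock: 16.58
eef_pos: [618.9, 100.5, 101.8]
tcp_rot: [[0.038, 0.999, 0.002], [0.999, -0.038, 0.0], [0.0, 0.002, -1.0]]
force: [0.1, 0.0, 0.5]
grip_width: 0.754
finger_force: 0.0
```

Call:
servo_tool(
  rows=[
    {"ax": 0, "ay": 0, "az": 0, "dx": 0, "dy": 0, "dz": 0, "fingers": 1},
    {"ax": 0, "ay": 0, "az": 0, "dx": 0, "dy": 0, "dz": 0, "fingers": 1},
    {"ax": 0, "ay": 0, "az": 0, "dx": 0, "dy": 0, "dz": 0, "fingers": 1},
    {"ax": 0, "ay": 0, "az": 0, "dx": 0, "dy": 0, "dz": 0, "fingers": 1},
    {"ax": 0, "ay": 0, "az": 0, "dx": 0, "dy": 0, "dz": 0, "fingers": 1},
  ],
)

```text
clock: 17.0
eef_pos: [616.8, 100.5, 100.2]
tcp_rot: [[0.038, 0.999, -0.003], [0.999, -0.038, -0.0], [-0.0, -0.003, -1.0]]
force: [-6.9, 0.6, 4.2]
grip_width: 0.396
finger_force: 3.4
```

Call:
servo_tool(
  rows=[
    {"ax": 0, "ay": 0, "az": 0, "dx": 0, "dy": 0, "dz": 0, "fingers": 1},
    {"ax": 0, "ay": 0, "az": 0, "dx": 0, "dy": 0, "dz": 0, "fingers": 1},
  ],
)

```text
clock: 17.17
eef_pos: [614.9, 100.6, 100.1]
tcp_rot: [[0.037, 0.999, -0.006], [0.999, -0.037, -0.001], [-0.001, -0.006, -1.0]]
force: [-5.2, -0.4, 4.4]
grip_width: 0.355
finger_force: 30.0
```

Call:
servo_tool(
  rows=[
    {"ax": 0, "ay": 0, "az": 0, "dx": -0.004, "dy": -0.001, "dz": 0, "fingers": 1},
    {"ax": 0, "ay": 0, "az": 0, "dx": -0.008, "dy": -0.001, "dz": 0, "fingers": 1},
    {"ax": 0, "ay": 0, "az": 0, "dx": -0.012, "dy": -0.001, "dz": 0, "fingers": 1},
    {"ax": 0, "ay": 0, "az": 0, "dx": -0.016, "dy": -0.001, "dz": 0, "fingers": 1},
    {"ax": 0, "ay": 0, "az": 0, "dx": -0.02, "dy": -0.001, "dz": 0, "fingers": 1},
  ],
)

```text
clock: 17.58
eef_pos: [614.4, 79.9, 100.2]
tcp_rot: [[0.038, 0.999, -0.004], [0.999, -0.038, -0.001], [-0.001, -0.004, -1.0]]
force: [-5.7, 5.7, 3.7]
grip_width: 0.351
finger_force: 30.0
```

Call:
servo_tool(
  rows=[
    {"ax": 0, "ay": 0, "az": 0, "dx": 0, "dy": 0, "dz": 0, "fingers": 1},
    {"ax": 0, "ay": 0, "az": 0, "dx": 0, "dy": 0, "dz": 0, "fingers": 1},
    {"ax": 0, "ay": 0, "az": 0, "dx": 0, "dy": 0, "dz": 0, "fingers": 1},
    {"ax": 0, "ay": 0, "az": 0, "dx": 0, "dy": 0, "dz": 0, "fingers": 1},
  ],
)

```text
clock: 17.92
eef_pos: [614.4, 80.5, 100.2]
tcp_rot: [[0.038, 0.999, -0.004], [0.999, -0.038, -0.0], [-0.0, -0.004, -1.0]]
force: [-5.4, 1.9, 2.9]
grip_width: 0.35
finger_force: 30.0
```

Moved 20 mm and the force dropped. Release and retreat.

Call:
servo_tool(
  rows=[
    {"ax": 0, "ay": 0, "az": 0, "dx": 0, "dy": -0.001, "dz": 0, "fingers": 0.5},
    {"ax": 0, "ay": 0, "az": 0, "dx": 0, "dy": -0.001, "dz": 0, "fingers": 0.3},
    {"ax": 0, "ay": 0, "az": 0, "dx": 0, "dy": -0.001, "dz": 0, "fingers": 0},
    {"ax": 0, "ay": 0, "az": 0, "dx": 0, "dy": -0.001, "dz": 0, "fingers": 0},
    {"ax": 0, "ay": 0, "az": 0, "dx": 0, "dy": -0.001, "dz": 0, "fingers": 0},
  ],
)

```text
clock: 18.33
eef_pos: [616.1, 80.1, 100.6]
tcp_rot: [[0.038, 0.999, 0.001], [0.999, -0.038, -0.0], [-0.0, 0.001, -1.0]]
force: [0.4, 0.1, 0.3]
grip_width: 0.669
finger_force: 0.0
```

Call:
servo_tool(
  rows=[
    {"ax": 0, "ay": 0, "az": 0, "dx": 0, "dy": 0, "dz": 0, "fingers": 0},
    {"ax": 0, "ay": 0, "az": 0, "dx": 0, "dy": 0, "dz": -0.025, "fingers": 0},
    {"ax": 0, "ay": 0, "az": 0, "dx": 0, "dy": 0, "dz": -0.055, "fingers": 0},
    {"ax": 0, "ay": 0, "az": 0, "dx": 0, "dy": 0, "dz": -0.09, "fingers": 0},
    {"ax": 0, "ay": 0, "az": 0, "dx": 0, "dy": 0, "dz": -0.12, "fingers": 0},
  ],
)

```text
clock: 18.75
eef_pos: [615.7, 80.6, 222.3]
tcp_rot: [[0.038, 0.999, 0.001], [0.999, -0.038, 0.0], [0.0, 0.001, -1.0]]
force: [0.9, -0.0, -0.1]
grip_width: 0.988
finger_force: 0.0
```

Call:
servo_tool(
  rows=[
    {"ax": 0, "ay": 0, "az": 0, "dx": 0.035, "dy": 0, "dz": -0.01, "fingers": 0},
    {"ax": 0, "ay": 0, "az": 0, "dx": 0.07, "dy": 0, "dz": -0.02, "fingers": 0},
    {"ax": 0, "ay": 0, "az": 0, "dx": 0.1, "dy": 0, "dz": -0.02, "fingers": 0},
    {"ax": 0, "ay": 0, "az": 0, "dx": 0.12, "dy": 0, "dz": -0.02, "fingers": 0},
    {"ax": 0, "ay": 0, "az": 0, "dx": 0.12, "dy": 0, "dz": -0.02, "fingers": 0},
  ],
)

```text
clock: 19.17
eef_pos: [618.9, 207.6, 240.9]
tcp_rot: [[0.03, 1.0, 0.0], [1.0, -0.03, 0.005], [0.005, 0.0, -1.0]]
force: [0.4, 0.6, -0.5]
grip_width: 1.004
finger_force: 0.0
```

```bash
python3 - <<'E'
from plan import *
st()
im=cv2.convertScaleAbs(arm.grab_frame('scene')[110:310,160:480],alpha=1.4)
t=cv2.convertScaleAbs(arm.grab_frame('top')[115:265,140:400],alpha=1.8)
a=cv2.resize(im,(480,300),interpolation=cv2.INTER_CUBIC);b=cv2.resize(t,(520,300),interpolation=cv2.INTER_CUBIC)
o=np.zeros((600,520,3),np.uint8);o[:300,:480]=a;o[300:]=b;cv2.imwrite('pics/f.png',o)
E
```

```text
19.17 [618.9 207.6 240.9] ang -1.7 F [ 0.4  0.6 -0.5] 1.0043693300452916 0.0
```

View pics/f.png

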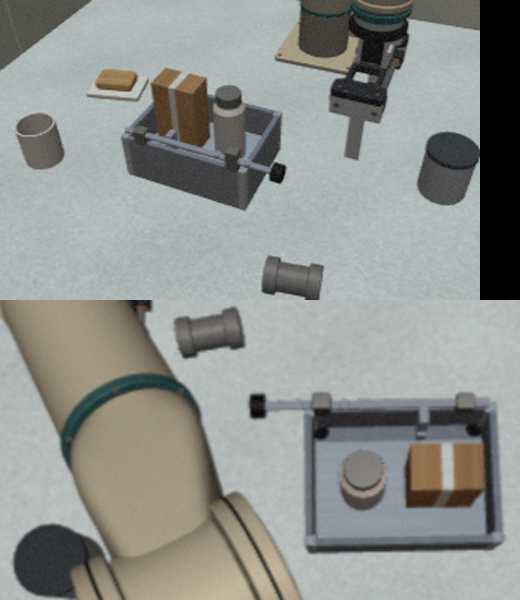

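The final view shows both items upright on the lowered tray. The knob is at top column 269 against 261 before, about 20 mm in, so the rod is at its middle click with the tongue over the lug. Nothing else has moved.

```bash
python3 -c "
from cell import arm
print(arm.hand_in())"
```

```text
the job is handed in; nothing more can be done
None
```

I handed the job in at about 19 s: the bottle and carton stand upright on the fully sunk tray, the rod is about 20 mm in at its middle click, and in the last pictures nothing else had moved.

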